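Clear the way and swing the diverter valve lever to its marked position

ROBOT

A 7-joint arm with a two-finger parallel gripper is mounted at the origin on a cart in front of the work surface, level with it; the furniture and walls round the work are solid. World frame = base frame: x ahead of the robot, y to its left, z up, the work surface at z = 0. Lengths are in m, angles in rad, forces in N, time in s.
With the tool pointing down it reaches from about 0.425 to 0.925 m from the base axis. Payload 6.8 kg.
Tool frame: the origin (TCP) lies at the very end of the fingers, on their centre line; the grasp point (between the pads) lies 19 mm behind it; z points along the fingers, y is the line along which they close (so a half turn about z gives the same grasp; the last joint's range is limited). The gripper opens to 85 mm and grips with 20 to 120 N. Pads are 22 mm wide; open, the fingers measure 114 mm over their backs; the gripper's body (76 mm by 85 mm) begins 54 mm behind the grasp point. The pads swing forward as they close: fully open they stand 13 mm farther back than shut.
Start: joints at [1.229, 0.477, 0.022, 1.555, -0.011, 1.109, -0.083], TCP at [0.156, -0.657, 0.231] pointing down, gripper open.
Joint ranges: [-2.96, 2.96], [-0.34, 2.1], [-1.41, 1.46], [0.24, 2.44], [-1.37, 4.51], [0.17, 1.92], [-2.96, 2.96]. Speed limits (rad/s): [2.39, 2.39, 3.14, 3.14, 3.14, 3.14, 3.14].

INTERFACE

Orientations are given as a unit quaternion [w, x, y, z].
In Python, from station import bot gives the robot as it stands.
- The arm moves only by the tool nudge_tcp, called after "Call:" as name(argument=value, ...) on one line, values as JSON. Schema: {"type":"object","properties":{"increments":{"type":"array","items":{"type":"array","items":{"type":"number"},"minItems":5,"maxItems":5},"minItems":1,"maxItems":20},"grip_n":{"type":"number"},"only":{"type":"string"},"quiet":{"type":"boolean"},"lines":{"type":"string"}},"required":["increments"],"additionalProperties":false}. increments is a list of rows, 1 to 20 of them, each of 5 numbers: dx, dy, dz in m, then a turn about the tool's z in rad, then the opening from 0.0 (shut) to 1.0 (fully open); each row shifts and turns the commanded pose from where the row before left it, along the tool's axes as they then stand; what a row does not reach is not made up. A row lasts 1/10 s, in which the tool goes at most 0.05 m and 0.15 rad, less where a joint would pass 70% of its speed; a pose out of reach is approached as far as the arm can. The fingers move at their own pace and stop on an object; grip_n is the grip in N (left out, the last holds). Time passes only in rows, so rows that do not move let the fingers close. The tool returns the time, the measured TCP pose, the force, the opening and the grip force at its end. only (a regular expression) keeps the lines of the reply that match it, lines (a string "A,B") keeps lines A to B, and quiet returns only ok. Input that does not fit is refused with a message, and nothing moves.
- bot.get_obs(): the state, without advancing time (a new reading comes with each control period).
- bot.read_camera(name): name is "side" or "top"; returns the picture (400x640x3 uint8, blue, green, red); there is no depth.
- bot.camera_info(name): a dict with "vertical_fov" (degrees; the focal length in pixels is half the picture's height over the tangent of half this angle, whatever the lens; pixels are square), "cx", "cy" (the principal point, pixels), "view" (4x4, takes a point from world to camera coordinates). Camera axes: x right, y up, looking along -z (the intrinsics and any distortion apply to the point x, -y, -z); pixel columns grow to the right and rows downward; lengths in m; the calibration is good to about 2 mm. A picture is of the moment at which its call begins. camera_info takes no time and is no camera call.
- bot.hand_in(): hands the job in; it is judged then, once.
The state is a dict: "t": time; "q": joint angles; "joint_vel": joint speeds; "joint_torque": joint torques, N m; "eef_pos": TCP position; "tool_rot": TCP orientation; "contact_force": force on the tool from outside, world axes, zero at the start; "torque": the same for the moment, N m; "gripper_width": opening from 0.0 (shut) to 1.0 (fully open); "grasp_force": force on a finger pad.
Only numpy, scipy, OpenCV 4.12 (cv2) and the standard library are available. Lean on these libraries where they do the work, as an engineer would, in place of code of your own. Each camera call takes 0.05 s, during which the arm holds its last target. There are 200 camera calls.

TASK

Swing the diverter valve's lever round until it points straight at the post with the pointed top. First take the beaker that stands in the lever's way to that post and nest it upright, right down, in the spare beaker that stands on the open bench; do not disturb the other beaker beside the lever, the tip box or the tape roll.

Things in the scene. Friction and masses are not known exactly. Their poses are not given: they have to be found in the camera images.
- valve: Hand-operated diverter valve fixed to the bench: square aluminium foot 96 x 96 x 10 mm, round grey body 68 mm across up to 46 mm height, brass side ports. Origin: centre of the underside, below the lever's axis; -x of this frame is its front (towards the robot, turned up to 0.3 rad), +y its left as the robot sees it.
- lever (a joint): Angle of the valve lever about the vertical axis through the valve's centre, rad. 0: the lever points to the valve's -x; positive turns anticlockwise seen from above (the end moves towards the valve's -y, the robot's right); free from -1.45 to 1.45. Friction of 0.25 N m holds it where left.
- lever_axis (a point): Point on the lever's axis of rotation, 53 mm above the bench. Frame: x along the lever towards its end, z up.
- lever_grip (a point): Centre of the lever's upright black round grip, 145 mm from the axis, 83 mm above the bench. The grip is 20 mm across and stands from 57 to 109 mm height on the lever's flat steel bar (16 mm wide, 8 mm thick, 49 to 57 mm height, ending 165 mm from the axis). The hub's top is 63 mm high.
- post_pointed: Steel position post fixed on the bench, 110 mm tall, round foot 28 mm across, stem 12 mm, just outside the circle of the lever's end; one on each side of the valve, sides vary. This one has a pointed conical top, 36 mm across and 40 mm high: it marks the wanted lever position. Origin: centre of the underside.
- post_flat: Steel position post fixed on the bench, 110 mm tall, round foot 28 mm across, stem 12 mm, just outside the circle of the lever's end; one on each side of the valve, sides vary. This one has a flat disc head, 40 mm across and 10 mm thick: it marks the position that is not wanted. Origin: centre of the underside.
- beaker_left: White hollow empty beaker, one of three alike, in the lever's sweep left of the lever (valve's +y). Tapered: 44 mm across at the foot, 66 mm at the rim (outside), 90 mm tall, wall 2.5 mm, about 60 g. Inner floor 36 mm above the underside: one nested in another stands 36 mm higher, the top 36 mm of its side free. Origin: centre of the underside; z along the axis.
- beaker_right: White hollow empty beaker, one of three alike, in the lever's sweep right of the lever (valve's -y). Tapered: 44 mm across at the foot, 66 mm at the rim (outside), 90 mm tall, wall 2.5 mm, about 60 g. Inner floor 36 mm above the underside: one nested in another stands 36 mm higher, the top 36 mm of its side free. Origin: centre of the underside; z along the axis.
- beaker_spare: White hollow empty beaker, one of three alike, the spare one, on the open bench left or right of the valve. Tapered: 44 mm across at the foot, 66 mm at the rim (outside), 90 mm tall, wall 2.5 mm, about 60 g. Inner floor 36 mm above the underside: one nested in another stands 36 mm higher, the top 36 mm of its side free. Origin: centre of the underside; z along the axis.
- tip_box: Blue pipette-tip box with clear lid, 86 x 116 x 68 mm, loose bystander on the open bench, across from the spare beaker. Origin: centre of the underside.
- tape_roll: Roll of tape lying flat, 92 mm across, 25 mm high, loose bystander to the right of the valve. Origin: centre of the underside.

How it is judged:
By the outcome, as a careful person would: the job done as asked, in the order asked, and still so for the second after the job is handed in, with the robot touching nothing.
It also fails if it takes over 51 s, if anything falls off the work surface, if the arm or the gripper's body presses on something with over 40 N, if the wrist force passes 120 N, or if a joint passes its speed limit or range.

## Working session

There is one attempt and no reset: what is moved stays moved. The work goes in short steps, Python scripts to look and compute and a tool call to move; the robot and the scene stay as the last step left them, time stands still between calls to the robot, and variables do not carry over. Pictures are saved under pics/ and viewed, at most 10 in all, crops included, and the job is handed in when it is done.

```bash
ls; mkdir -p pics
```

Run:
```python
from station import bot
import cv2
for n in("side","top"):
    i=bot.camera_info(n); print(n,i)
    cv2.imwrite(f"pics/{n}0.png",bot.read_camera(n))
o=bot.get_obs();print(o)
```

```text
pics
station.py
side {'vertical_fov': 46.927680338925626, 'cx': 316.88784234991886, 'cy': 192.31205991297674, 'view': array([[-0.8729377 , -0.48776758,  0.00790928,  0.47755827],
       [ 0.30216516, -0.527902  ,  0.79373528, -0.2794805 ],
       [-0.38298301,  0.69527136,  0.60821193, -1.00434325],
       [ 0.        ,  0.        ,  0.        ,  1.        ]])}
top {'vertical_fov': 51.207915800725615, 'cx': 318.790499053471, 'cy': 200.43230134818307, 'view': array([[-0.00144085, -0.99995946, -0.00888822, -0.05014514],
       [ 0.98125552, -0.0031266 ,  0.19268585, -0.57364714],
       [-0.19270583, -0.00844398,  0.98122024, -1.32195397],
       [ 0.        ,  0.        ,  0.        ,  1.        ]])}
{'t': 0.1, 'q': array([ 1.22889383,  0.47771871,  0.02237051,  1.55631923, -0.01149878,
        1.1092955 , -0.08310103]), 'joint_vel': array([ 2.66320596e-03, -6.92029664e-04,  8.25620990e-04, -4.01573451e-03,
       -8.63547264e-05,  9.25931423e-04,  3.79892869e-04]), 'joint_torque': array([ 5.48319571e-03, -5.97760606e+01,  1.61412198e+00, -2.81953293e+01,
        1.28602283e-02,  5.11719642e-03, -9.30059997e-06]), 'eef_pos': array([ 0.15623715, -0.65614008,  0.23043671]), 'tool_rot': array([-7.90364731e-04,  9.93174789e-01,  1.16632713e-01, -1.58551467e-04]), 'contact_force': array([-0.54349415, -0.276832  , -0.36356426]), 'torque': array([-0.02927987,  0.02785392,  0.00831943]), 'grasp_force': 0.0, 'gripper_width': 1.0031832429498688}
```

View pics/side0.png

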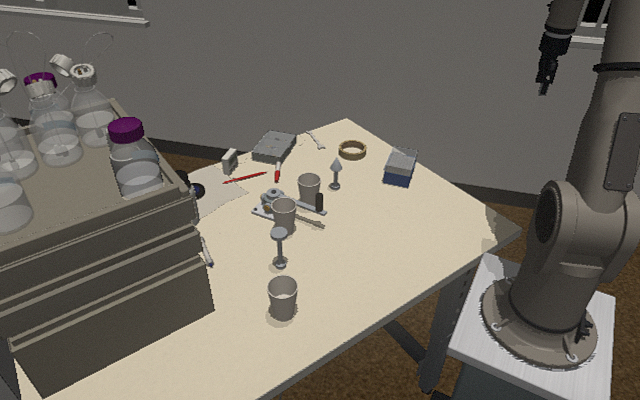

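View pics/top0.png

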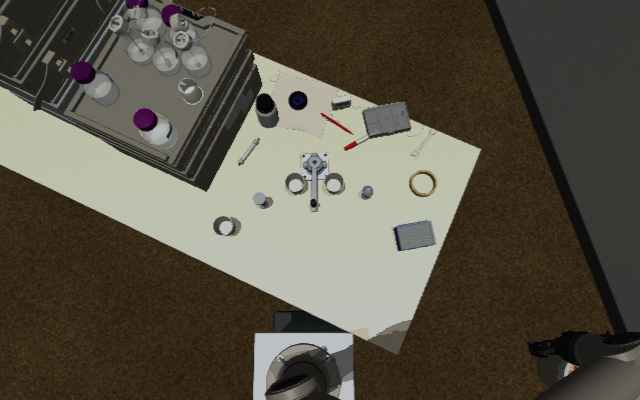

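The pointed post is on the robot's right: side (336,172), top (367,192). So beaker_right at top (334,184) goes into the spare at top (225,227), side (283,300). I'll enlarge both views to measure.

Run:
```python
import cv2
a=cv2.imread("pics/top0.png")[140:250,205:405]; cv2.imwrite("pics/topc.png",cv2.resize(a,None,fx=4,fy=4,interpolation=cv2.INTER_CUBIC))
a=cv2.imread("pics/side0.png")[145:330,235:365]; cv2.imwrite("pics/sidec.png",cv2.resize(a,None,fx=3.2,fy=3.2,interpolation=cv2.INTER_CUBIC))
```

```text
(no output)
```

View pics/topc.png

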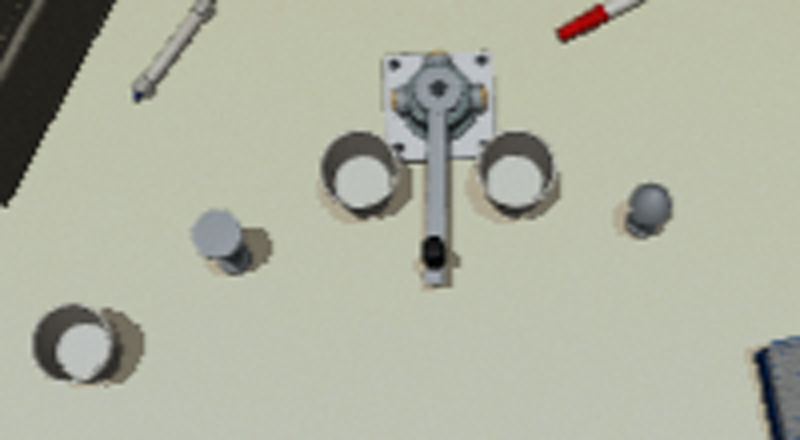

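View pics/sidec.png

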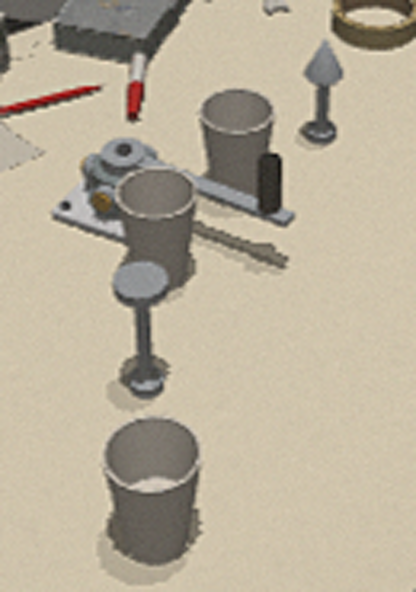

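Create geo.py:
```python
import numpy as np
from station import bot
from scipy.optimize import least_squares
I={n:bot.camera_info(n) for n in("side","top")}
def proj(n,p):
    i=I[n];f=200/np.tan(np.radians(i["vertical_fov"])/2)
    c=i["view"]@np.r_[p,1]; return np.array([i["cx"]+f*c[0]/-c[2], i["cy"]+f*-c[1]/-c[2]])
def tri(ms):
    s=least_squares(lambda p:np.concatenate([proj(n,p)-u for n,u in ms]),[.6,0,.05]); return s.x,s.fun
def onz(n,u,z):
    return least_squares(lambda p:proj(n,[*p,z])-u,[.6,0]).x
T=lambda x,y:("top",np.array([205+(x-1.5)/4,140+(y-1.5)/4]))
S=lambda x,y:("side",np.array([235+(x-1.1)/3.2,145+(y-1.1)/3.2]))
```

Run:
```python
from geo import *
np.set_printoptions(precision=4,suppress=True)
for k,ms,z in[("right rim",[T(515.5,170),S(237.5,111)],.09),("left rim",[T(360,172),S(157,191.5)],.09),("spare rim",[T(75,344),S(152.5,455)],.09),
 ("pointed apex",[T(650,200),S(324,40)],.11),("pointed foot",[T(641,228),S(319,132)],.004),("flat top",[T(218,234),S(141,281)],.11),("flat foot",[T(238,262),S(146,382)],.004),
 ("hub",[T(438,90),S(123,150)],.063),("grip",[T(433,242),S(269,157)],.109)]:
    p,r=tri(ms); print(k,p,"res",r,*[onz(n,u,z) for n,u in ms])
for k,m in[("rightfloor",T(514,182)),("leftfloor",T(362,182)),("sparefloor",T(85,350))]: print(k,onz(*m,.036))
```

```text
right rim [ 0.6276 -0.0992  0.0916] res [-0.1028 -0.2714  0.2363  0.0633] [ 0.6271 -0.0996] [ 0.6295 -0.101 ]
left rim [0.6276 0.0273 0.0919] res [-0.2581 -0.642   0.5218  0.1463] [0.6259 0.0266] [0.6304 0.0255]
spare rim [0.488  0.2538 0.0862] res [-0.1765 -0.4695  0.3169  0.0844] [0.486  0.2523] [0.4868 0.2567]
pointed apex [ 0.5988 -0.2047  0.1131] res [-0.2244 -0.6403  0.5879  0.1484] [ 0.5974 -0.2057] [ 0.6027 -0.2089]
pointed foot [ 0.5997 -0.2072  0.009 ] res [-0.4162 -1.215   1.0858  0.2693] [ 0.5965 -0.2091] [ 0.6061 -0.2129]
flat top [0.5715 0.1378 0.1096] res [-0.0581 -0.1456  0.1095  0.0305] [0.5709 0.1375] [0.5715 0.1381]
flat foot [0.5709 0.1373 0.005 ] res [-0.3517 -0.9123  0.6731  0.1827] [0.5679 0.1361] [0.5732 0.1368]
hub [ 0.7039 -0.0356  0.0629] res [-0.1452 -0.3449  0.294   0.0854] [ 0.7026 -0.0361] [ 0.7047 -0.0354]
grip [ 0.5624 -0.0337  0.1114] res [ 0.134   0.3702 -0.3073 -0.0795] [ 0.5641 -0.0332] [ 0.563  -0.0364]
rightfloor [ 0.6298 -0.0997]
leftfloor [0.6303 0.0285]
sparefloor [0.4882 0.2567]
```

Add to geo.py:
```python
from scipy.spatial.transform import Rotation as R
def go(p,psi):
    "shift in present tool axes and turn about tool z to reach p with tool x at yaw psi"
    o=bot.get_obs();q=o["tool_rot"];r=R.from_quat([q[1],q[2],q[3],q[0]]);m=r.as_matrix()
    cur=np.arctan2(m[1,0],m[0,0]);t=-((psi-cur+np.pi)%(2*np.pi)-np.pi)
    print("t",round(o["t"],2),"pos",o["eef_pos"].round(4),"yaw",round(cur,4),"tilt",m[:,2].round(4),"-> shift",(m.T@(np.array(p)-o["eef_pos"])).round(4),"turn",round(t,4))
```

```text
(no output)
```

Call:
nudge_tcp(increments=[[0.0368, -0.027, 0, 0, 1], [0.0368, -0.027, 0, 0, 1], [0.0368, -0.027, 0, 0, 1], [0.0368, -0.027, 0, 0, 1], [0.0368, -0.027, 0, 0, 1], [0.0368, -0.027, 0, 0, 1], [0.0368, -0.027, 0, 0, 1], [0.0368, -0.027, 0, 0, 1], [0.0368, -0.027, 0, 0, 1], [0.0368, -0.027, 0, 0, 1], [0.0368, -0.027, 0, 0, 1], [0.0368, -0.027, 0, 0, 1], [0.0368, -0.027, 0, 0, 1], [0.0368, -0.027, 0, 0, 1], [0.0368, -0.027, 0, 0, 1], [0.0368, -0.027, 0, 0, 1]])

```text
t: 1.7
eef_pos: [0.6298, -0.0985, 0.2309]
tool_rot: [0.0, 0.993, 0.117, -0.0]
contact_force: [1.2, -0.3, 0.4]
gripper_width: 1.0
grasp_force: 0.0
```

Call:
nudge_tcp(increments=[[0, 0, 0, -0.148, 1], [0, 0, 0, -0.148, 1], [0, 0, 0, -0.148, 1], [0, 0, 0, -0.148, 1], [0, 0, 0, -0.148, 1], [0, 0, 0, -0.148, 1], [0, 0, 0, -0.148, 1], [0, 0, 0, -0.148, 1], [0, 0, 0, -0.148, 1], [0, 0, 0, 0, 1], [0, 0, 0, 0, 1]])

```text
t: 2.8
eef_pos: [0.6289, -0.1002, 0.2309]
tool_rot: [-0.0, 0.71, 0.704, -0.0]
contact_force: [-0.8, -0.1, 0.8]
gripper_width: 0.999
grasp_force: 0.0
```

```bash
python3 -c "
from geo import *
go([.629,-.099,.15],np.pi/2)"
```

```text
t 2.8 pos [ 0.6289 -0.1002  0.2309] yaw 1.5616 tilt [-6.e-04  2.e-04 -1.e+00] -> shift [0.0012 0.0002 0.0809] turn -0.0092
```

Call:
nudge_tcp(increments=[[0.0012, 0, 0.04, -0.009, 1], [0, 0, 0.04, 0, 1], [0, 0, 0.04, 0, 1], [0, 0, 0.03, 0, 1], [0, 0, 0.02, 0, 1], [0, 0, 0.009, 0, 1], [0, 0, 0, 0, 1], [0, 0, 0, 0, 1]])

```text
t: 3.6
eef_pos: [0.6299, -0.0987, 0.0533]
tool_rot: [0.001, 0.706, 0.708, 0.0]
contact_force: [0.6, -0.4, -0.6]
gripper_width: 0.998
grasp_force: 0.0
```

Call:
nudge_tcp(increments=[[0, 0, 0, 0, 0.5], [0, 0, 0, 0, 0.5], [0, 0, 0, 0, 0.5], [0, 0, 0, 0, 0.5], [0, 0, 0, 0, 0.5], [0, 0, 0, 0, 0.5], [0, 0, 0, 0, 0.5], [0, 0, 0, 0, 0.5]], grip_n=30)

```text
t: 4.4
eef_pos: [0.6302, -0.0989, 0.0545]
tool_rot: [0.001, 0.706, 0.708, 0.001]
contact_force: [-2.4, 0.8, 7.2]
gripper_width: 0.756
grasp_force: 31.5
```

```bash
python3 -c "
from geo import *
import cv2
go([.629,-.099,.15],np.pi/2)
a=bot.read_camera('side')[100:290,235:400]; cv2.imwrite('pics/grasp.png',cv2.resize(a,None,fx=3,fy=3))"
```

```text
t 4.4 pos [ 0.6302 -0.0989  0.0545] yaw 1.5744 tilt [ 2.7e-03 -6.0e-04 -1.0e+00] -> shift [-0.0002 -0.001  -0.0955] turn 0.0036
```

View pics/grasp.png

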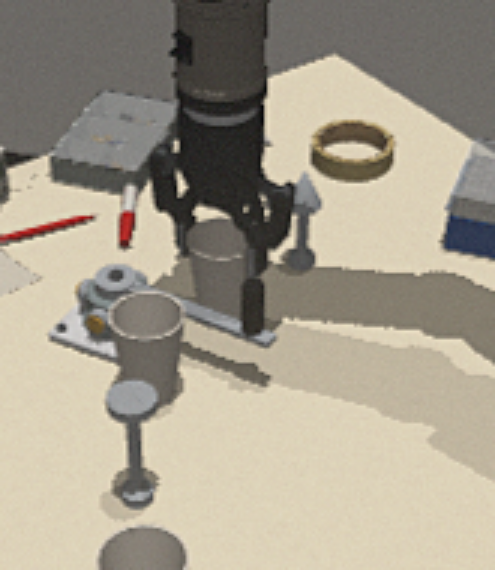

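The gripper holds the beaker upright near its rim. I'll lift it straight up.

Call:
nudge_tcp(increments=[[0, 0, -0.01, 0, 0.5], [0, 0, -0.02, 0, 0.5], [0, 0, -0.03, 0, 0.5], [0, 0, -0.03, 0, 0.5], [0, 0, -0.03, 0, 0.5], [0, 0, -0.03, 0, 0.5], [0, 0, -0.02, 0, 0.5], [0, 0, 0, 0, 0.5], [0, 0, 0, 0, 0.5]])

```text
t: 5.35
eef_pos: [0.629, -0.0989, 0.2228]
tool_rot: [0.0, 0.706, 0.708, 0.0]
contact_force: [0.1, -1.2, -0.9]
gripper_width: 0.755
grasp_force: 33.3
```

```bash
python3 -c "
from geo import *
import cv2
go([.488,.2545,.225],np.pi/2)
a=bot.read_camera('side')[80:270,235:400]; cv2.imwrite('pics/lift.png',cv2.resize(a,None,fx=3,fy=3))"
```

```text
t 5.35 pos [ 0.629  -0.0989  0.2228] yaw 1.5745 tilt [ 8.e-04 -4.e-04 -1.e+00] -> shift [ 0.3539 -0.1397 -0.0025] turn 0.0037
```

View pics/lift.png

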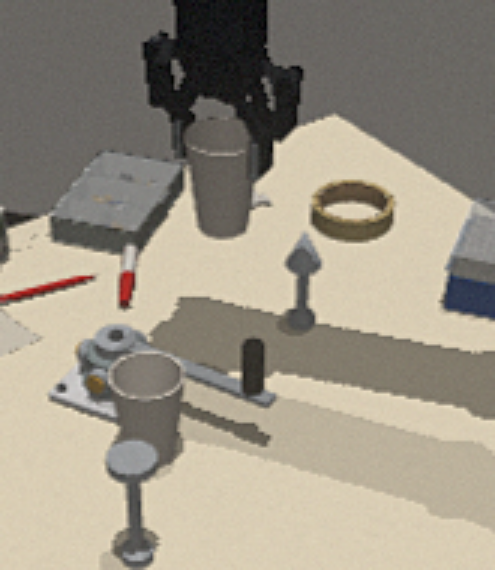

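Call:
nudge_tcp(increments=[[0.018, -0.007, 0, 0, 0.5], [0.0354, -0.014, 0, 0, 0.5], [0.0354, -0.014, 0, 0, 0.5], [0.0354, -0.014, 0, 0, 0.5], [0.0354, -0.014, 0, 0, 0.5], [0.0354, -0.014, 0, 0, 0.5], [0.0354, -0.014, 0, 0, 0.5], [0.0354, -0.014, 0, 0, 0.5], [0.0354, -0.014, 0, 0, 0.5], [0.0354, -0.014, 0, 0, 0.5], [0.0177, -0.007, 0, 0, 0.5], [0, 0, 0, 0, 0.5], [0, 0, 0, 0, 0.5]])

```text
t: 6.7
eef_pos: [0.4865, 0.2551, 0.2214]
tool_rot: [-0.0, 0.705, 0.709, -0.001]
contact_force: [-0.0, -0.2, -0.3]
gripper_width: 0.75
grasp_force: 33.3
```

```bash
python3 -c "
from geo import *
import cv2
go([.488,.2545,.0905],np.pi/2)
a=bot.read_camera('side')[130:330,200:390]; cv2.imwrite('pics/over.png',cv2.resize(a,None,fx=3,fy=3,interpolation=2))
print(proj('side',[.488,.2545,.09]))"
```

```text
t 6.7 pos [0.4865 0.2551 0.2214] yaw 1.5766 tilt [-0.0015 -0.0011 -1.    ] -> shift [-0.0005  0.0017  0.1309] turn 0.0058
[282.38155644 285.91882008]
```

View pics/over.png

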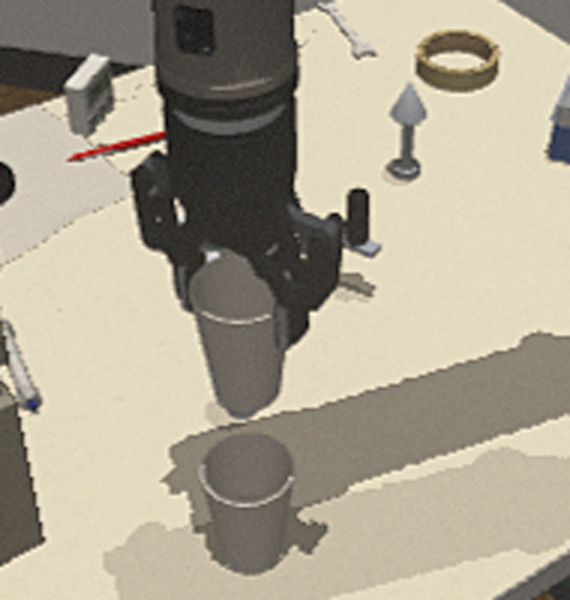

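```bash
python3 -c "
from geo import *
for p in ([.4865,.2551,.257],[.4865,.2551,.167],[.488,.2545,.09],[.488,.2545,0]): print((proj('side',p)-[200,130])*3+1)"
```

```text
[239.52616984 289.80259977]
[245.17952681 391.9924348 ]
[248.14466933 468.75646025]
[252.76125022 550.95534637]
```

The held beaker is upright and centred over the spare, with its foot at crop (247,402) against an expected (245,392). Lowering now.

Call:
nudge_tcp(increments=[[0, 0.0017, 0.02, 0, 0.5], [0, 0, 0.03, 0, 0.5], [0, 0, 0.03, 0, 0.5], [0, 0, 0.02, 0, 0.5], [0, 0, 0.012, 0, 0.5], [0, 0, 0.007, 0, 0.5], [0, 0, 0.004, 0, 0.5], [0, 0, 0.004, 0, 0.5], [0, 0, 0, 0, 0.5], [0, 0, 0, 0, 0.5]])

```text
t: 7.75
eef_pos: [0.4897, 0.2551, 0.0958]
tool_rot: [0.0, 0.706, 0.708, 0.0]
contact_force: [-0.2, 0.3, -0.9]
gripper_width: 0.752
grasp_force: 33.7
```

```bash
python3 -c "
from geo import *
go([.488,.2545,.0905],np.pi/2)"
```

```text
t 7.75 pos [0.4897 0.2551 0.0958] yaw 1.5747 tilt [ 8.e-04  3.e-04 -1.e+00] -> shift [-0.0006 -0.0017  0.0053] turn 0.0039
```

Call:
nudge_tcp(increments=[[0, -0.0015, 0.002, 0, 0.5], [0, 0, 0.002, 0, 0.5], [0, 0, 0.001, 0, 0.5], [0, 0, 0, 0, 0.5], [0, 0, 0, 0, 0.5]])

```text
t: 8.25
eef_pos: [0.4882, 0.2555, 0.0908]
tool_rot: [0.0, 0.706, 0.709, 0.001]
contact_force: [-1.0, 1.8, 4.4]
gripper_width: 0.751
grasp_force: 33.9
```

Call:
nudge_tcp(increments=[[0, 0, 0, 0, 0.85], [0, 0, 0, 0, 0.95], [0, 0, 0, 0, 1], [0, 0, 0, 0, 1], [0, 0, 0, 0, 1], [0, 0, 0, 0, 1]])

```text
t: 8.85
eef_pos: [0.4879, 0.2549, 0.0903]
tool_rot: [0.0, 0.706, 0.708, -0.0]
contact_force: [0.6, -0.3, 0.4]
gripper_width: 0.996
grasp_force: 0.0
```

Call:
nudge_tcp(increments=[[0, 0, -0.01, 0, 1], [0, 0, -0.03, 0, 1], [0, 0, -0.04, 0, 1], [0, 0, -0.04, 0, 1], [0, 0, -0.02, 0, 1], [0, 0, 0, 0, 1], [0, 0, 0, 0, 1]])

```text
t: 9.55
eef_pos: [0.4879, 0.2548, 0.2308]
tool_rot: [0.0, 0.706, 0.709, 0.0]
contact_force: [-0.7, -0.9, -0.1]
gripper_width: 1.001
grasp_force: 0.0
```

```bash
python3 -c "
from geo import *
import cv2
go([.562,-.0345,.23],0)
a=bot.read_camera('side')[130:340,200:390]; cv2.imwrite('pics/nest.png',cv2.resize(a,None,fx=2.8,fy=2.8,interpolation=2))"
```

```text
t 9.55 pos [0.4879 0.2548 0.2308] yaw 1.5747 tilt [ 0.001  0.    -1.   ] -> shift [-0.2896  0.0729  0.0009] turn 1.5747
```

View pics/nest.png

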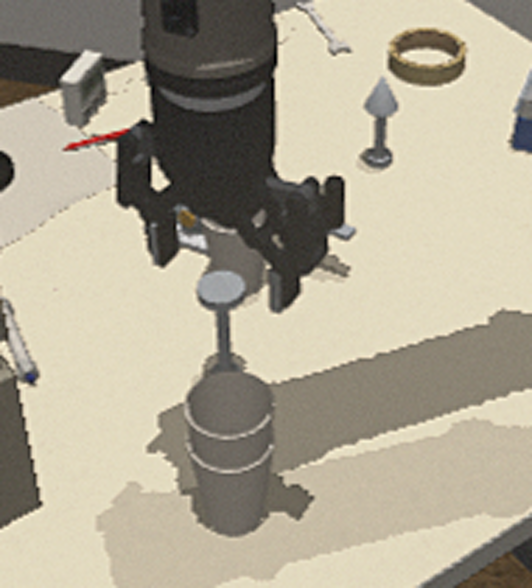

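The beaker is nested and upright: rims at crop (230,415) and (230,450), about 36 mm apart. Next is the lever grip.

Call:
nudge_tcp(increments=[[-0.0362, 0.0091, 0, 0, 0.7], [-0.0362, 0.0091, 0, 0, 0.7], [-0.0362, 0.0091, 0, 0, 0.7], [-0.0362, 0.0091, 0, 0, 0.7], [-0.0362, 0.0091, 0, 0, 0.7], [-0.0362, 0.0091, 0, 0, 0.7], [-0.0362, 0.0091, 0, 0, 0.7], [-0.0362, 0.0091, 0, 0, 0.7], [0, 0, 0, 0, 0.7]])

```text
t: 10.5
eef_pos: [0.5617, -0.0413, 0.2282]
tool_rot: [-0.0, 0.709, 0.705, -0.002]
contact_force: [-0.1, -0.5, -0.3]
gripper_width: 0.701
grasp_force: 0.0
```

Call:
nudge_tcp(increments=[[0, 0, 0, 0.1432, 0.7], [0, 0, 0, 0.1432, 0.7], [0, 0, 0, 0.1432, 0.7], [0, 0, 0, 0.1432, 0.7], [0, 0, 0, 0.1432, 0.7], [0, 0, 0, 0.1432, 0.7], [0, 0, 0, 0.1432, 0.7], [0, 0, 0, 0.1432, 0.7], [0, 0, 0, 0.1432, 0.7], [0, 0, 0, 0.1432, 0.7], [0, 0, 0, 0.1432, 0.7], [0, 0, 0, 0, 0.7], [0, 0, 0, 0, 0.7]])

```text
t: 11.8
eef_pos: [0.5613, -0.0338, 0.2294]
tool_rot: [-0.0, 1.0, 0.002, -0.001]
contact_force: [0.3, 0.3, 0.4]
gripper_width: 0.698
grasp_force: 0.0
```

```bash
python3 -c "
from geo import *
go([.5605,-.0345,.078],0)"
```

```text
t 11.8 pos [ 0.5613 -0.0338  0.2294] yaw 0.0042 tilt [-1.7e-03  1.0e-04 -1.0e+00] -> shift [-0.0005  0.0007  0.1514] turn 0.0042
```

Call:
nudge_tcp(increments=[[-0.0005, 0.0007, 0.03, 0.004, 0.7], [0, 0, 0.04, 0, 0.7], [0, 0, 0.035, 0, 0.7], [0, 0, 0.025, 0, 0.7], [0, 0, 0.015, 0, 0.7], [0, 0, 0.006, 0, 0.7], [0, 0, 0, 0, 0.7], [0, 0, 0, 0, 0.7]])

```text
t: 12.6
eef_pos: [0.5623, -0.035, 0.0804]
tool_rot: [-0.0, 1.0, -0.002, 0.001]
contact_force: [0.2, 0.1, -0.2]
gripper_width: 0.702
grasp_force: 0.0
```

Call:
nudge_tcp(increments=[[0, 0, 0, 0, 0], [0, 0, 0, 0, 0], [0, 0, 0, 0, 0], [0, 0, 0, 0, 0], [0, 0, 0, 0, 0], [0, 0, 0, 0, 0], [0, 0, 0, 0, 0], [0, 0, 0, 0, 0]], grip_n=30)

```text
t: 13.4
eef_pos: [0.5618, -0.035, 0.0801]
tool_rot: [0.0, 1.0, -0.002, 0.001]
contact_force: [-1.4, 0.7, 6.6]
gripper_width: 0.226
grasp_force: 29.2
```

```bash
python3 -c "
from geo import *
go([.5605,-.0345,.078],0)"
```

```text
t 13.4 pos [ 0.5618 -0.035   0.0801] yaw -0.0043 tilt [ 1.2e-03 -1.0e-04 -1.0e+00] -> shift [-0.0013 -0.0005  0.0021] turn -0.0043
```

Call:
nudge_tcp(increments=[[0.0007, 0.0145, 0, -0.1, 0], [0.0007, 0.0145, 0, -0.1, 0], [0.0007, 0.0145, 0, -0.1, 0], [0.0007, 0.0145, 0, -0.1, 0], [0.0007, 0.0145, 0, -0.1, 0], [0.0007, 0.0145, 0, -0.1, 0], [0.0007, 0.0145, 0, -0.1, 0], [0.0007, 0.0145, 0, -0.1, 0], [0.0007, 0.0145, 0, -0.1, 0], [0.0007, 0.0145, 0, -0.1, 0], [0, 0, 0, 0, 0], [0, 0, 0, 0, 0], [0, 0, 0, 0, 0]])

```text
t: 14.7
eef_pos: [0.6281, -0.1575, 0.0802]
tool_rot: [0.001, 0.879, 0.477, 0.001]
contact_force: [0.7, 0.5, 4.9]
gripper_width: 0.222
grasp_force: 29.8
```

```bash
python3 -c "
from geo import *
h=np.array([.704,-.0357]);p=np.array([.5995,-.206]);d=p-h
g=bot.get_obs()['eef_pos'][:2]-h
a=lambda v:np.arctan2(-v[1],-v[0])
print('post',a(d),'lever',a(g),np.hypot(*g))
d/=np.hypot(*d);go([*(h+.1435*d),.080],a(d))"
```

```text
post 1.0204200740195566 lever 1.0135150207066854 0.14349399684461292
t 14.7 pos [ 0.6281 -0.1575  0.0802] yaw 0.9945 tilt [ 1.9e-03 -2.0e-04 -1.0e+00] -> shift [0.     0.001  0.0002] turn -0.0259
```

Call:
nudge_tcp(increments=[[0, 0.001, 0, -0.01, 0], [0, 0, 0, 0, 0], [0, 0, 0, 0, 0.3], [0, 0, 0, 0, 0.5], [0, 0, 0, 0, 0.6], [0, 0, 0, 0, 0.6], [0, 0, 0, 0, 0.6], [0, 0, -0.02, 0, 0.6], [0, 0, -0.04, 0, 0.6], [0, 0, -0.05, 0, 0.6], [0, 0, -0.05, 0, 0.6], [0, 0, -0.02, 0, 0.6]])

```text
t: 15.9
eef_pos: [0.6304, -0.1581, 0.2651]
tool_rot: [0.002, 0.876, 0.482, 0.003]
contact_force: [0.3, 0.3, 0.7]
gripper_width: 0.601
grasp_force: 0.0
```

Call:
nudge_tcp(increments=[[-0.03, -0.03, 0, 0, 0.6], [-0.03, -0.03, 0, 0, 0.6], [-0.03, -0.03, 0, 0, 0.6], [-0.03, -0.03, -0.02, 0, 0.6], [-0.03, -0.03, -0.02, 0, 0.6], [0, 0, 0, 0, 0.6]])

```text
t: 16.5
eef_pos: [0.4176, -0.207, 0.3016]
tool_rot: [0.002, 0.878, 0.479, -0.001]
contact_force: [0.7, -0.1, 0.6]
gripper_width: 0.601
grasp_force: 0.0
```

```bash
python3 -c "
from geo import *
import cv2
a=bot.read_camera('top');cv2.imwrite('pics/top1.png',a);b=bot.read_camera('side');cv2.imwrite('pics/side1.png',b)
t=cv2.resize(a[140:250,205:405],None,fx=4,fy=4,interpolation=2);s=cv2.resize(b[145:330,235:365],None,fx=3.2,fy=3.2,interpolation=2)
cv2.imwrite('pics/top1c.png',t);cv2.imwrite('pics/side1c.png',s)"
```

```text
(no output)
```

View pics/top1c.png

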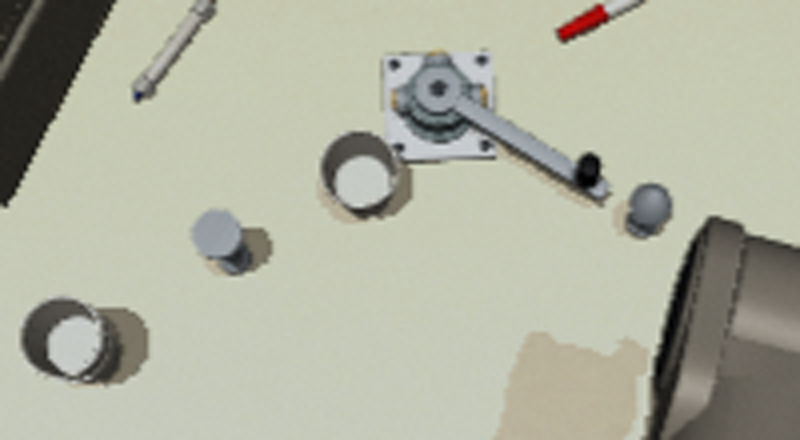

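View pics/side1c.png

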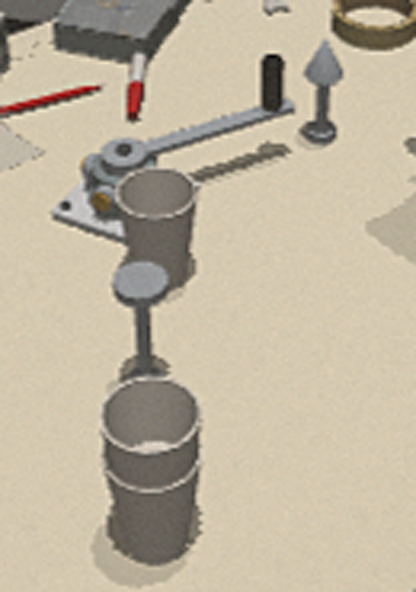

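```bash
python3 -c "
from geo import *
a=lambda v:np.arctan2(-v[1],-v[0])
H=tri([T(438,90),S(123,150)])[0];G=tri([T(589,160),S(272,61)])[0];P=np.mean([tri([T(650,200),S(324,40)])[0],tri([T(641,228),S(319,132)])[0]],0)
E=tri([T(600,192),S(290,104)])[0]
print(H,G,E,P,'post',a(P-H),'grip',a(G-H),'end',a(E-H))
for n,f in(('top',T),('side',S)):
  for L in (.145,.165):
    z=.109 if L==.145 else .057
    for t in(.98,1.02,1.06): print(n,L,t,proj(n,[H[0]-L*np.cos(t),H[1]-L*np.sin(t),z]), end=' ')
  print()
print(T(589,160),T(600,192),S(272,61),S(290,104))"
```

```text
[ 0.70386958 -0.03563253  0.0628516 ] [ 0.62909589 -0.1584504   0.10845147] [ 0.61532182 -0.17019646  0.05951457] [ 0.59921705 -0.20597263  0.06108145] post 1.0198746870079194 grip 1.0239184796671927 end 0.9887934082947546
top 0.145 0.98 [351.34550805 181.88712433] top 0.145 1.02 [352.30084955 180.39930274] top 0.145 1.06 [353.19241801 178.87688842] top 0.165 0.98 [355.35637361 188.85014788] top 0.165 1.02 [356.40207759 187.21166836] top 0.165 1.06 [357.37755788 185.53530665] 
side 0.145 0.98 [320.69178786 164.45595182] side 0.145 1.02 [319.70356241 163.42518519] side 0.145 1.06 [318.64953946 162.42287551] side 0.165 0.98 [326.64029654 177.75740976] side 0.165 1.02 [325.52854597 176.57319882] side 0.165 1.06 [324.34546555 175.42246689] 
('top', array([351.875, 179.625])) ('top', array([354.625, 187.625])) ('side', array([319.65625, 163.71875])) ('side', array([325.28125, 177.15625]))
```

The lever reads 1.02 rad from the grip, and the post stands at 1.02 rad. The left beaker hasn't moved and the nest is fully seated.

```bash
python3 -c "
from station import bot
print(bot.hand_in())"
```

```text
the job is handed in; nothing more can be done
None
```

The job is handed in: the right-hand beaker is nested upright and right down in the spare, the lever points at the pointed post (both measured at about 1.02 rad), the left beaker hasn't moved, and the arm went nowhere near the tip box or tape roll, though I didn't re-measure those two.

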